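# Sort the stain jars and open the safety-capped brush cleaner

## Task

Get the craft corner ready: first set the jar with the red lid upright in the red tray and the jar with the black lid upright in the black tray, without dropping them. Then open the brush-cleaner bottle in the stand: grip its white safety cap, press it down against its spring, keep it pressed while you twist it about a fifth of a turn counterclockwise (seen from above), and lift it off. Leave the mug, creamer and shaker where they stand, and finish while still holding the cap level, straight above the open bottle with a gap of 5 to 10 cm, not letting go of it.

Things in the scene. Friction and masses are not known exactly. Their poses are not given: they have to be found in the camera images.
- jar_red_lid: loose small jar with blue body and RED screw lid (the lid does not come off), about 0.12 kg; origin at the centre of its underside, z up. Body 49 mm across up to 63 mm height, lid 40 mm across from 63 to 81 mm. Belongs in the red tray.
- jar_black_lid: loose small jar with amber body and BLACK screw lid (the lid does not come off), about 0.13 kg; origin at the centre of its underside, z up. Body 45 mm across up to 56 mm height, lid 37 mm across from 56 to 74 mm. Belongs in the black tray.
- tray_red: round red tray, fixed to the counter; origin at the centre of its underside. Outside 94 mm across at the rim, 18 mm high, inner floor 4 mm above the origin and 82 mm across.
- tray_black: round black tray, fixed to the counter, same size and origin as the red one.
- bottle: amber bottle (72 mm across up to 76 mm height, then tapering to a 23 mm white neck from 100 mm up) in a dark round stand (112 mm across, 16 mm high; collar 79 mm across to 34 mm); all fixed to the counter. Origin at the centre of the stand's underside, z up. The neck has two lugs, at its +x and -x sides, with notches underneath which hold the cap's two inner tabs.
- bottle_mouth (a point): centre of the bottle's mouth, at the top of the neck, 132 mm above the counter, on the bottle's axis.
- cap: white ribbed round push-and-turn cap, loose, 35 g, 50 mm across, 32 mm high, open below; origin at the centre of its underside (112 mm above the counter when locked), z up, x along its two inner tabs and the red dashes on its top (along the bottle's x when locked). It turns only when pressed down 4.5 mm or more, and only counterclockwise from above.
- cap_top (a point): centre of the cap's top, 32 mm above its underside, 144 mm above the counter when locked. Turned by 50 to 120 degrees the cap is free and can be lifted straight up. Hard stop at about 135 degrees. Grip its side (any direction) firmly (about 40 N) so that it does not slip while it is pressed and turned.
- liner (a joint): travel in m of the grey spring liner in the mouth (18 mm across) which pushes the cap up: about 0 under the locked cap, grows as the cap is pressed down, 0.0075 at the stop; -0.002 when the cap is off. 800 N/m: about 5 N at 0, 9 N at 0.005, 11 N at the stop.
- mug: bystander: loose blue-grey mug, 80 mm across, 90 mm high, behind the bottle on the right; origin at the centre of its underside. Leave alone.
- creamer: bystander: loose white jug, 67x103 mm, 85 mm high, behind the bottle on the left; origin at the centre of its underside. Leave alone.
- shaker: bystander: loose shaker with grey top, 44 mm across, 90 mm high, in front of the bottle near the robot; origin at the centre of its underside. Leave alone.
Mind the look-alikes: they are no part of the job. Leave any yellow look-alike of the cap alone.

How it is judged:
By the outcome, as a careful person would: the job done as asked, in the order asked, and still so for the second after the job is handed in, while the arm keeps its last pose, push and grip.
It also fails if it takes over 72 s, if anything falls off the work surface, if the arm or the gripper's body presses on something with over 40 N, if the wrist force passes 120 N, or if a joint passes its speed limit or range.

## Robot

A 7-joint arm with a two-finger parallel gripper is mounted at the origin on a cart in front of the work surface, level with it; the furniture and walls round the work are solid. World frame = base frame: x ahead of the robot, y to its left, z up, the work surface at z = 0. Lengths are in m, angles in degrees, forces in N, time in s.
With the tool pointing down it reaches from about 0.425 to 0.95 m from the base axis. Payload 4.7 kg.
Tool frame: the origin (TCP) lies at the very end of the fingers, on their centre line; the grasp point (between the pads) lies 19 mm behind it; z points along the fingers, y is the line along which they close (so a half turn about z gives the same grasp; the last joint's range is limited). The gripper opens to 87 mm and grips with 3 to 60 N. Pads are 19 mm wide; open, the fingers measure 117 mm over their backs; the gripper's body (75 mm by 190 mm) begins 51 mm behind the grasp point.
Start: joints at [-76.599, 26.849, -2.785, 87.806, 1.381, 65.374, -4.715], TCP at [0.175, 0.652, 0.223] pointing down, gripper open.
Joint ranges: [-148.3, 148.3], [-19.14, 114.17], [-79.39, 73.82], [5.75, 140.21], [-59.74, 239.74], [12.07, 113.84], [-152.46, 152.46]. Speed limits (degrees/s): [147.25, 147.25, 180, 180, 180, 180, 180].

## Interface

Orientations are given as a 3x3 rotation matrix whose columns are the frame's x, y, z axes.
In Python, from cell import bot gives the robot as it stands.
- The arm moves only by the tool send_rows, never from a script. Its argument "increments" is a list of rows, each a list of 6 numbers: the shift along the tool's x, y, z in units of 40 mm (1.0 is 40 mm), then the turn, a rotation vector about the tool's x, y, z in units of 8 degrees (1.0 is 8 degrees). A call has 1 to 8 rows; each row shifts and turns the commanded pose from where the row before left it, along the tool's axes as they then stand; what a row does not reach is not made up. A row lasts 1/10 s, in which the tool goes at most 50 mm and 8.59 degrees, less where a joint would pass 70% of its speed; a pose out of reach is approached as far as the arm can. A call is refused whole if a number of a shift passes 1 or a number of a turn 1, either way. A call with a gripper value outside its range is refused whole. "grip" is the finger opening in mm, from 0 to 87, set as the call begins (left out, the last holds). The fingers move at their own pace and stop on an object; "squeeze" is the grip in N (left out, the last holds). Time passes only in rows, so rows that do not move let the fingers close. It gives the time, the measured TCP pose, the force, the opening and the grip force at its end, in the units of the state.
- bot.observe(): the state, without advancing time (a new reading comes with each control period).
- bot.grab_frame(name): name is "scene" or "top"; returns the picture (400x640x3 uint8, red, green, blue); there is no depth.
- bot.camera_model(name): a dict with "intrinsics" (3x3 intrinsics, pixels), "k1" (the pictures are not rectified: a ray, as slopes to the right and down, at radius r is drawn at 1 + k1 r^2 times it, then the intrinsics apply), "world_from_camera" (4x4, takes a point from camera to world coordinates). Camera axes: x right, y up, looking along -z (the intrinsics and any distortion apply to the point x, -y, -z); pixel columns grow to the right and rows downward; lengths in m; the calibration is good to about 2 mm. A picture is of the moment at which its call begins. camera_model takes no time and is no camera call.
- bot.job_done(): hands the job in; it is judged then, once.
The state is a dict: "time_s": time; "q": joint angles; "joint_velocities": joint speeds; "joint_torque": joint torques, N m; "tcp_pos": TCP position; "orientation": TCP orientation; "force": force on the tool from outside, world axes, zero at the start; "ft_torque": the same for the moment, N m; "finger_gap": finger opening in m; "grip_force": force on a finger pad.
Only numpy, scipy, OpenCV 4.12 (cv2) and the standard library are available. Lean on these libraries where they do the work, as an engineer would, in place of code of your own. Each camera call takes 0.05 s, during which the arm holds its last target. There are 200 camera calls.

## Working session

There is one attempt and no reset: what is moved stays moved. The work goes in short steps, Python scripts to look and compute and a tool call to move; the robot and the scene stay as the last step left them, time stands still between calls to the robot, and variables do not carry over. Pictures are saved under pics/ and viewed, at most 10 in all, crops included, and the job is handed in when it is done.

Besides the shell and the picture viewer there is one more tool, called in YAML: its name, and indented under it one key for each argument. send_rows: Moves the arm, as the interface text tells. Its arguments: {"type":"object","properties":{"increments":{"type":"array","items":{"type":"array","items":{"type":"number"}}},"grip":{"type":"number"},"squeeze":{"type":"number"}},"required":["increments"]}

```bash
mkdir -p pics
python3 - <<'E'
from cell import bot
import cv2,numpy as np
for n in("scene","top"):
    im=bot.grab_frame(n); cv2.imwrite(f"pics/{n}0.png",im[:,:,::-1])
    m=bot.camera_model(n); print(n,m)
o=bot.observe();print(o["tcp_pos"],o["orientation"],o["finger_gap"],o["time_s"])
E
```

```text
scene {'intrinsics': array([[486.66193944,   0.        , 311.83120586],
       [  0.        , 486.66193944, 195.96236327],
       [  0.        ,   0.        ,   1.        ]]), 'k1': -0.08526904369386182, 'world_from_camera': array([[ 0.41940233, -0.79241815,  0.44291665,  1.11336009],
       [ 0.90775747,  0.37082711, -0.19612147, -0.22684298],
       [-0.00883529,  0.4843147 ,  0.87484925,  1.22193562],
       [ 0.        ,  0.        ,  0.        ,  1.        ]])}
top {'intrinsics': array([[398.577846  ,   0.        , 319.67408091],
       [  0.        , 398.577846  , 191.37434412],
       [  0.        ,   0.        ,   1.        ]]), 'k1': -0.0218976706086952, 'world_from_camera': array([[ 0.00801288,  0.99747698, -0.07053701,  0.48523842],
       [-0.99962173,  0.00613423, -0.02680994,  0.00892214],
       [-0.02630961,  0.07072515,  0.99714881,  1.13325057],
       [ 0.        ,  0.        ,  0.        ,  1.        ]])}
[0.17517249 0.65131667 0.22163414] [[-9.65687213e-01  2.59707609e-01 -4.05559037e-04]
 [ 2.59707922e-01  9.65685782e-01 -1.66306114e-03]
 [-4.02670358e-05 -1.71132377e-03 -9.99998535e-01]] 0.08685775781076437 0.1
```

View pics/scene0.png

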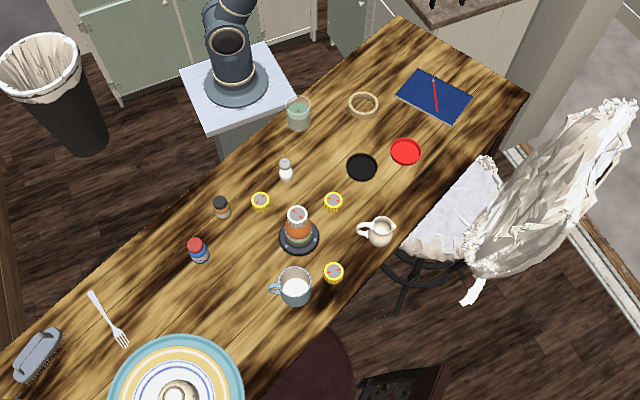

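View pics/top0.png

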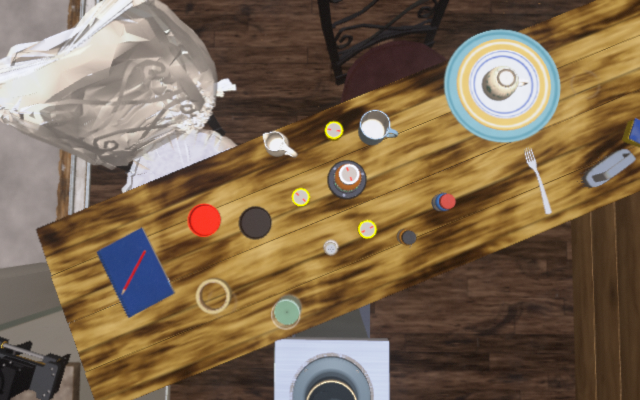

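The scene view shows the red-lid jar at about (198,250), black-lid jar (222,207), black tray (361,167), red tray (405,151) and bottle with cap (297,214). The top view shows the same at (445,202), (408,237), (256,222), (205,220) and (350,174). I'll enlarge these.

```bash
cat > h.py <<'E'
import numpy as np,cv2
from cell import bot
def ray(n,u,v):
    m=bot.camera_model(n);K=m["intrinsics"];T=m["world_from_camera"]
    p=cv2.undistortPoints(np.array([[[u,v]]],float),K,np.array([m["k1"],0,0,0.]))[0,0]
    return T[:3,3],T[:3,:3]@np.array([p[0],-p[1],-1])
def at(n,u,v,z):
    o,d=ray(n,u,v);return o+d*(z-o[2])/d[2]
def proj(n,P):
    m=bot.camera_model(n);K=m["intrinsics"];T=np.linalg.inv(m["world_from_camera"])
    c=T[:3,:3]@np.array(P)+T[:3,3];x,y=c[0]/-c[2],-c[1]/-c[2];s=1+m["k1"]*(x*x+y*y)
    return K[0,0]*x*s+K[0,2],K[1,1]*y*s+K[1,2]
E
python3 - <<'E'
import cv2,numpy as np
from h import at,proj
t=cv2.imread("pics/top0.png");s=cv2.imread("pics/scene0.png")
def c(i,u,v,w=33):return cv2.resize(i[v-25:v+25,u-w:u+w],(66*4,200),interpolation=cv2.INTER_CUBIC)
rows=[np.hstack([c(t,440,205),c(t,408,237),c(t,350,178)]),np.hstack([c(s,198,250),c(s,222,207),c(s,297,220)]),np.hstack([c(t,205,220),c(t,256,222),c(s,385,160)])]
cv2.imwrite("pics/crops.png",np.vstack(rows))
for n,u,v,z in [("top",448,201,.081),("scene",195,243,.081),("top",409,238,.074),("scene",221,201,.074),("top",349.5,174,.144),("scene",297,213,.144),("top",205,220,.018),("scene",405,151,.018),("top",256,222,.018),("scene",361,167,.018)]:
    print(n,u,v,at(n,u,v,z).round(4))
E
```

```text
top 448 201 [ 0.5364 -0.3002  0.081 ]
scene 195 243 [ 0.5339 -0.3002  0.081 ]
top 409 238 [ 0.4386 -0.1987  0.074 ]
scene 221 201 [ 0.4425 -0.1976  0.074 ]
top 349.5 174 [ 0.5991 -0.0385  0.144 ]
scene 297 213 [ 0.5959 -0.0389  0.144 ]
top 205 220 [0.4813 0.3616 0.018 ]
scene 405 151 [0.4824 0.3594 0.018 ]
top 256 222 [0.4769 0.2169 0.018 ]
scene 361 167 [0.4769 0.2139 0.018 ]
```

View pics/crops.png

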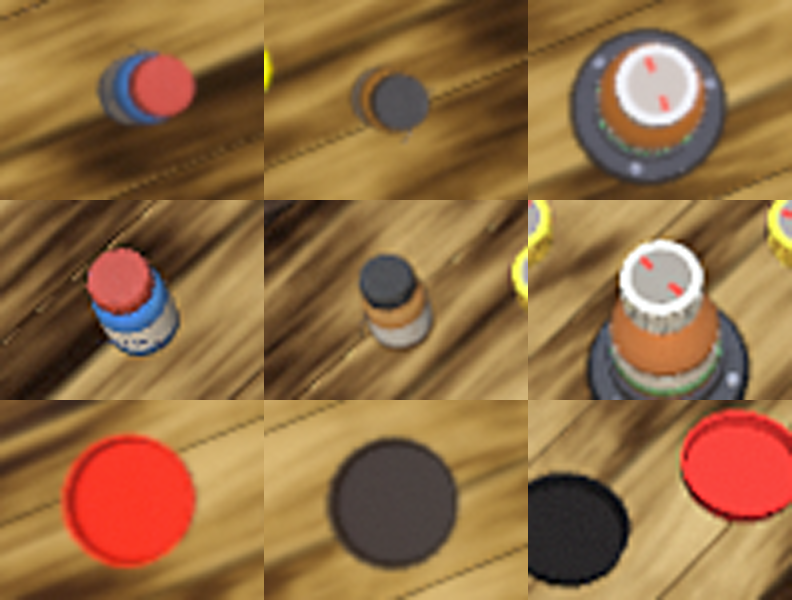

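Enlarged: lids, dashes on the cap and the tray outlines are clear (top: red lid (447.6,201.1), black lid (408.9,237.1), cap (348.7,173.6), trays (203.9,219.6), (254.9,221.9)). The dashes run about 19° from world x. I'll refine the positions and also locate the bystanders.

Run:
```python
import numpy as np
from h import *
for nm,z,a,b in [("redjar",.081,(447.6,201.1),(194.8,244.1)),("blkjar",.074,(408.9,237.1),(219.4,201.6)),("cap",.144,(348.7,173.6),(296.9,213.5)),("redtray",.016,(203.9,219.6),(405,151)),("blktray",.016,(254.9,221.9),(361,167)),("shaker",.09,(331,248),(285,162)),("mug",.09,(374,122),(295,275)),("creamer",.085,(274,141),(381,226)),("ycap1",.03,(367,229),(260,198)),("ycap2",.03,(301,197),(333,199)),("green",.1,(286,312),(298,105))]:
    A=[];B=[]
    for n,p in(("top",a),("scene",b)):
        o,d=ray(n,*p);d/=np.linalg.norm(d);M=np.eye(3)-np.outer(d,d);A.append(M);B.append(M@o)
    X=np.linalg.lstsq(np.vstack(A),np.hstack(B),rcond=None)[0]
    print(nm,"tri",X.round(4),"top",at("top",*a,z)[:2].round(4),"scene",at("scene",*b,z)[:2].round(4))
```

```text
redjar tri [ 0.5359 -0.3008  0.0786] top [ 0.5361 -0.2991] scene [ 0.5366 -0.3016]
blkjar tri [ 0.4402 -0.2008  0.069 ] top [ 0.441  -0.1985] scene [ 0.4424 -0.2022]
cap tri [ 0.5991 -0.0383  0.1467] top [ 0.6001 -0.0365] scene [ 0.5971 -0.0397]
redtray tri [0.4816 0.363  0.0158] top [0.4823 0.3654] scene [0.4814 0.3604]
blktray tri [0.4763 0.2177 0.0156] top [0.4772 0.2203] scene [0.4758 0.2146]
shaker tri [0.4114 0.0055 0.0898] top [0.4117 0.0064] scene [0.4112 0.0047]
mug tri [ 0.7354 -0.1043  0.1224] top [ 0.7443 -0.1056] scene [ 0.7234 -0.103 ]
creamer tri [0.6932 0.1576 0.0806] top [0.6935 0.1602] scene [0.694  0.1527]
ycap1 tri [ 0.4599 -0.0932  0.0389] top [ 0.4603 -0.0924] scene [ 0.4543 -0.0938]
ycap2 tri [0.5467 0.0891 0.0357] top [0.5473 0.0903] scene [0.5437 0.0898]
green tri [0.2473 0.1191 0.0963] top [0.2487 0.1203] scene [0.2496 0.1164]
```

Measurements agree with the given heights and sizes. I'll turn the tool to line up with the world axes (tool x = world y, tool y = world x) and start moving.

send_rows:
  increments:
    - [0,0,0,0,0,1]
    - [0,0,0,0,0,1]
    - [0,0,0,0,0,1]
    - [0,0,0,0,0,1]
    - [0,0,0,0,0,1]
    - [0,0,0,0,0,1]
    - [0,0,0,0,0,1]
    - [0,0,0,0,0,1]
  grip: 87
  squeeze: 25

```text
time_s: 0.9
tcp_pos: [0.1752, 0.6515, 0.2219]
orientation: [[-0.184, 0.983, -0.0], [0.983, 0.184, -0.001], [-0.001, -0.0, -1.0]]
force: [-0.5, -0.1, 0.7]
finger_gap: 0.0869
grip_force: 0.0
```

send_rows:
  increments:
    - [0,0,0,0,0,0.69]
    - [0,0,0,0,0,0.69]
    - [-0.6,0.85,0,0,0,0]
    - [-0.6,0.85,0,0,0,0]
    - [-0.6,0.85,0,0,0,0]
    - [-0.6,0.85,0,0,0,0]
    - [-0.6,0.85,0,0,0,0]
    - [-0.6,0.85,0,0,0,0]

```text
time_s: 1.7
tcp_pos: [0.38, 0.5062, 0.2222]
orientation: [[0.001, 1.0, -0.001], [1.0, -0.001, -0.001], [-0.001, -0.001, -1.0]]
force: [-0.4, 0.8, 0.6]
finger_gap: 0.0874
grip_force: 0.0
```

send_rows:
  increments:
    - [-1,0.4,0,0,0,0]
    - [-1,0.4,0,0,0,0]
    - [-1,0.4,0,0,0,0]
    - [-1,0.4,0,0,0,0]
    - [-1,0.4,0,0,0,0]
    - [-1,0.4,0,0,0,0]
    - [-1,0.4,0,0,0,0]
    - [-1,0.4,0,0,0,0]

```text
time_s: 2.5
tcp_pos: [0.5066, 0.1856, 0.2223]
orientation: [[0.001, 1.0, -0.0], [1.0, -0.001, 0.0], [0.0, -0.0, -1.0]]
force: [0.6, -0.4, 1.2]
finger_gap: 0.0867
grip_force: 0.0
```

send_rows:
  increments:
    - [-1,0.09,0,0,0,0]
    - [-1,0.09,0,0,0,0]
    - [-1,0.09,0,0,0,0]
    - [-1,0.09,0,0,0,0]
    - [-1,0.09,0,0,0,0]
    - [-1,0.09,0,0,0,0]
    - [-1,0.09,0,0,0,0]
    - [-1,0.09,0,0,0,0]

```text
time_s: 3.3
tcp_pos: [0.5345, -0.1342, 0.2223]
orientation: [[0.001, 1.0, -0.0], [1.0, -0.001, 0.0], [0.0, -0.0, -1.0]]
force: [-0.3, 0.1, -0.0]
finger_gap: 0.0877
grip_force: 0.0
```

send_rows:
  increments:
    - [-1,0,0,0,0,0]
    - [-1,0,0,0,0,0]
    - [-1,0,0,0,0,0]
    - [-0.8,0,0,0,0,0]
    - [-0.4,0,0.5,0,0,0]
    - [0,0,0.5,0,0,0]
    - [0,0,0.5,0,0,0]
    - [0,0,0,0,0,0]

```text
time_s: 4.1
tcp_pos: [0.5326, -0.2995, 0.1594]
orientation: [[0.002, 1.0, -0.006], [1.0, -0.002, 0.003], [0.003, -0.006, -1.0]]
force: [-1.1, -0.3, -0.2]
finger_gap: 0.0868
grip_force: 0.0
```

send_rows:
  increments:
    - [0,0.08,0.6,0,0,0]
    - [0,0,0.6,0,0,0]
    - [0,0,0.6,0,0,0]
    - [0,0,0.6,0,0,0]
    - [0,0,0.5,0,0,0]
    - [0,0,0.33,0,0,0]
    - [0,0,0,0,0,0]
    - [0,0,0,0,0,0]

```text
time_s: 4.9
tcp_pos: [0.5383, -0.3011, 0.0341]
orientation: [[0.002, 1.0, 0.001], [1.0, -0.002, -0.001], [-0.001, 0.001, -1.0]]
force: [0.4, 0.8, 0.8]
finger_gap: 0.0871
grip_force: 0.0
```

send_rows:
  increments:
    - [0,0,0.1,0,0,0]
    - [0,0,0,0,0,0]
    - [0,0,0,0,0,0]
    - [0,0,0,0,0,0]
    - [0,0,0,0,0,0]
    - [0,0,0,0,0,0]
    - [0,0,0,0,0,0]
  grip: 30
  squeeze: 25

```text
time_s: 5.6
tcp_pos: [0.5373, -0.3007, 0.0294]
orientation: [[0.002, 1.0, -0.001], [1.0, -0.002, 0.0], [0.0, -0.001, -1.0]]
force: [-1.6, 0.9, 2.7]
finger_gap: 0.0466
grip_force: 25.0
```

send_rows:
  increments:
    - [0,0,-0.3,0,0,0]
    - [0,0,-0.6,0,0,0]
    - [0,0,-0.8,0,0,0]
    - [0,0,-0.8,0,0,0]
    - [0,0,-0.8,0,0,0]
    - [0,0,-0.6,0,0,0]
    - [0,0,-0.3,0,0,0]
    - [0,0,0,0,0,0]

```text
time_s: 6.4
tcp_pos: [0.5386, -0.3012, 0.1992]
orientation: [[0.002, 1.0, 0.004], [1.0, -0.002, -0.001], [-0.001, 0.004, -1.0]]
force: [1.0, -0.4, -1.0]
finger_gap: 0.0471
grip_force: 25.0
```

Run:
```python
from h import *
im=bot.grab_frame("scene");cv2.imwrite("pics/g1.png",cv2.resize(im[120:320,60:320,::-1],(780,600)))
o=bot.observe();print(o["tcp_pos"],o["q"],o["finger_gap"],o["grip_force"])
```

```text
[ 0.53778692 -0.3006069   0.19747012] [ -0.41701617  25.24904271  35.19108178  99.54729551 -16.45622512
  60.38130219  40.32442095] 0.04673492844934491 24.99956866072239
```

View pics/g1.png

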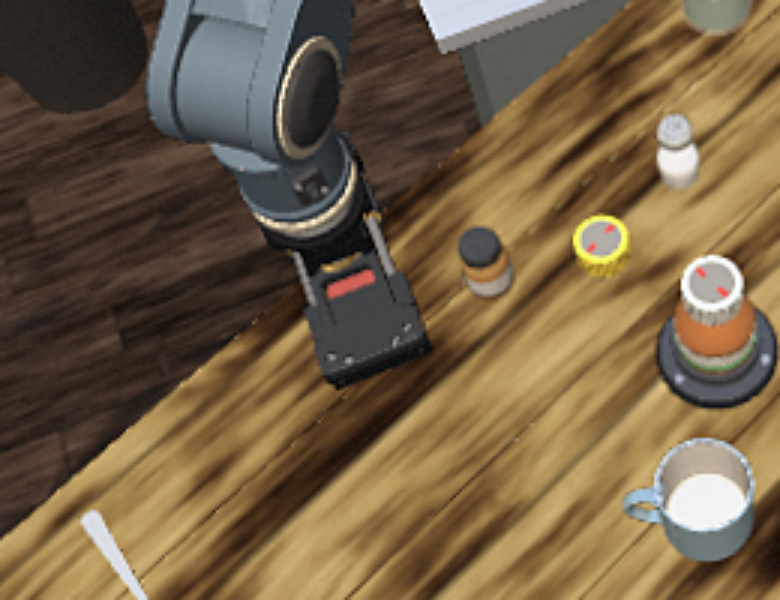

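send_rows:
  increments:
    - [0.4,-0.05,0,0,0,0]
    - [0.8,-0.09,0,0,0,0]
    - [1,-0.09,0,0,0,0]
    - [1,-0.09,0,0,0,0]
    - [1,-0.09,0,0,0,0]
    - [1,-0.09,0,0,0,0]
    - [1,-0.09,0,0,0,0]
    - [1,-0.09,0,0,0,0]

```text
time_s: 7.25
tcp_pos: [0.509, -0.0099, 0.1958]
orientation: [[0.001, 1.0, -0.003], [1.0, -0.001, 0.0], [0.0, -0.003, -1.0]]
force: [0.9, 0.1, -0.5]
finger_gap: 0.047
grip_force: 25.0
```

send_rows:
  increments:
    - [1,-0.09,0,0,0,0]
    - [1,-0.09,0,0,0,0]
    - [1,-0.09,0,0,0,0]
    - [1,-0.09,0,0,0,0]
    - [1,-0.09,0,0,0,0]
    - [1,-0.09,0,0,0,0]
    - [1,-0.09,0,0,0,0]
    - [1,-0.09,0,0,0,0]

```text
time_s: 8.05
tcp_pos: [0.4802, 0.3091, 0.1956]
orientation: [[0.0, 1.0, -0.003], [1.0, -0.0, -0.002], [-0.002, -0.003, -1.0]]
force: [-0.2, 0.6, -1.2]
finger_gap: 0.0468
grip_force: 25.0
```

send_rows:
  increments:
    - [0.8,0,0,0,0,0]
    - [0.4,0,0,0,0,0]
    - [0.2,0,0,0,0,0]
    - [0,0,0.5,0,0,0]
    - [0,0,0.5,0,0,0]
    - [0,0,0.5,0,0,0]
    - [0,0,0,0,0,0]
    - [0,0,0,0,0,0]

```text
time_s: 8.85
tcp_pos: [0.4831, 0.3619, 0.1373]
orientation: [[0.004, 1.0, -0.001], [1.0, -0.004, -0.001], [-0.001, -0.001, -1.0]]
force: [0.4, 0.2, -2.3]
finger_gap: 0.0471
grip_force: 25.0
```

Run:
```python
from h import *
o=bot.observe();print(o["tcp_pos"],o["orientation"],o["force"])
```

```text
[0.48305875 0.36185949 0.13733891] [[ 3.63483051e-03  9.99993241e-01 -5.52311065e-04]
 [ 9.99992712e-01 -3.63547259e-03 -1.16601560e-03]
 [-1.16801564e-03 -5.48068770e-04 -9.99999168e-01]] [ 0.36922568  0.23906216 -2.26949152]
```

send_rows:
  increments:
    - [0,0,0.5,0,0,0]
    - [0,0,0.6,0,0,0]
    - [0,0,0.6,0,0,0]
    - [0,0,0.5,0,0,0]
    - [0,0,0.25,0,0,0]
    - [0,0,0,0,0,0]
    - [0,0,0,0,0,0]

```text
time_s: 9.55
tcp_pos: [0.4838, 0.3637, 0.0406]
orientation: [[0.002, 1.0, 0.002], [1.0, -0.002, 0.001], [0.001, 0.002, -1.0]]
force: [0.3, 0.6, -1.0]
finger_gap: 0.0469
grip_force: 25.0
```

send_rows:
  increments:
    - [0,0,0.1,0,0,0]
    - [0,0,0,0,0,0]
    - [0,0,0,0,0,0]

```text
time_s: 9.85
tcp_pos: [0.483, 0.3635, 0.0358]
orientation: [[0.002, 1.0, 0.001], [1.0, -0.002, 0.001], [0.001, 0.001, -1.0]]
force: [-0.2, 0.3, -1.2]
finger_gap: 0.0469
grip_force: 25.0
```

send_rows:
  increments:
    - [0,0,0.05,0,0,0]
    - [0,0,0,0,0,0]
    - [0,0,0,0,0,0]

```text
time_s: 10.15
tcp_pos: [0.483, 0.3634, 0.0334]
orientation: [[0.002, 1.0, 0.0], [1.0, -0.002, 0.0], [0.0, 0.0, -1.0]]
force: [0.9, -0.0, -0.1]
finger_gap: 0.047
grip_force: 25.0
```

send_rows:
  increments:
    - [0,0,0.025,0,0,0]
    - [0,0,0,0,0,0]
    - [0,0,0,0,0,0]

```text
time_s: 10.45
tcp_pos: [0.483, 0.3635, 0.0334]
orientation: [[0.002, 1.0, -0.0], [1.0, -0.002, 0.001], [0.001, -0.0, -1.0]]
force: [-1.6, -0.7, 5.9]
finger_gap: 0.0467
grip_force: 25.0
```

send_rows:
  increments:
    - [0,0,0,0,0,0]
    - [0,0,0,0,0,0]
    - [0,0,0,0,0,0]
    - [0,0,0,0,0,0]
    - [0,0,0,0,0,0]
  grip: 87

```text
time_s: 10.95
tcp_pos: [0.4828, 0.3633, 0.0322]
orientation: [[0.002, 1.0, -0.0], [1.0, -0.002, -0.0], [-0.0, -0.0, -1.0]]
force: [-0.0, -0.7, -0.4]
finger_gap: 0.0793
grip_force: 0.0
```

send_rows:
  increments:
    - [0,0,-0.3,0,0,0]
    - [0,0,-0.6,0,0,0]
    - [0,0,-0.9,0,0,0]
    - [0,0,-0.9,0,0,0]
    - [0,0,-0.9,0,0,0]
    - [0,0,-0.6,0,0,0]

```text
time_s: 11.55
tcp_pos: [0.4838, 0.3637, 0.2042]
orientation: [[0.002, 1.0, 0.003], [1.0, -0.002, 0.003], [0.003, 0.003, -1.0]]
force: [-0.3, 0.9, -0.5]
finger_gap: 0.0869
grip_force: 0.0
```

Run:
```python
from h import *
im=bot.grab_frame("scene");cv2.imwrite("pics/g2.png",cv2.resize(im[90:240,320:480,::-1],(640,600)))
o=bot.observe();print(o["tcp_pos"],o["q"],o["time_s"])
```

```text
[0.48552518 0.36486001 0.20772633] [-58.36084351  21.74281487  23.09352845 100.04129005  -9.79373941
  59.57508317 -31.97152526] 11.6
```

View pics/g2.png

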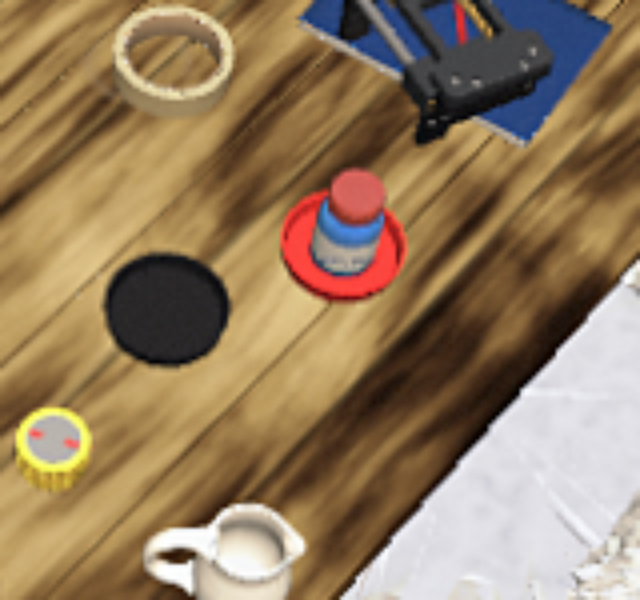

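The red-lid jar stands upright, centred in the red tray at about (345,245) in the crop. Next is the black-lid jar.

send_rows:
  increments:
    - [-1,-0.07,0,0,0,0]
    - [-1,-0.07,0,0,0,0]
    - [-1,-0.07,0,0,0,0]
    - [-1,-0.07,0,0,0,0]
    - [-1,-0.07,0,0,0,0]
    - [-1,-0.07,0,0,0,0]
    - [-1,-0.07,0,0,0,0]
    - [-1,-0.07,0,0,0,0]

```text
time_s: 12.4
tcp_pos: [0.4596, 0.0417, 0.201]
orientation: [[0.002, 1.0, 0.001], [1.0, -0.002, 0.001], [0.001, 0.001, -1.0]]
force: [0.6, 0.4, -0.2]
finger_gap: 0.0875
grip_force: 0.0
```

send_rows:
  increments:
    - [-1,-0.08,0,0,0,0]
    - [-1,-0.08,0,0,0,0]
    - [-1,-0.08,0,0,0,0]
    - [-1,-0.08,0,0,0,0]
    - [-1,-0.08,0,0,0,0]
    - [-0.7,-0.08,0,0,0,0]
    - [-0.4,0,0,0,0,0]
    - [0,0,0,0,0,0]

```text
time_s: 13.2
tcp_pos: [0.4397, -0.2032, 0.201]
orientation: [[0.007, 1.0, 0.001], [1.0, -0.007, -0.001], [-0.001, 0.001, -1.0]]
force: [-0.2, 0.2, -0.2]
finger_gap: 0.0872
grip_force: 0.0
```

send_rows:
  increments:
    - [0,0,0.5,0,0,0]
    - [0,0,0.5,0,0,0]
    - [0,0,0.5,0,0,0]
    - [0,0,0,0,0,0]
    - [0,0,0,0,0,0]

```text
time_s: 13.7
tcp_pos: [0.4405, -0.1998, 0.1407]
orientation: [[0.001, 1.0, -0.0], [1.0, -0.001, 0.0], [0.0, -0.0, -1.0]]
force: [-0.2, -0.5, 0.1]
finger_gap: 0.0868
grip_force: 0.0
```

send_rows:
  increments:
    - [0,0,0.5,0,0,0]
    - [0,0,0.6,0,0,0]
    - [0,0,0.6,0,0,0]
    - [0,0,0.6,0,0,0]
    - [0,0,0.4,0,0,0]
    - [0,0,0.12,0,0,0]
    - [0,0,0,0,0,0]
    - [0,0,0,0,0,0]

```text
time_s: 14.5
tcp_pos: [0.4413, -0.2008, 0.0287]
orientation: [[0.002, 1.0, 0.002], [1.0, -0.002, -0.0], [-0.0, 0.002, -1.0]]
force: [0.2, 0.3, -0.4]
finger_gap: 0.087
grip_force: 0.0
```

send_rows:
  increments:
    - [0,0,0,0,0,0]
    - [0,0,0,0,0,0]
    - [0,0,0,0,0,0]
    - [0,0,0,0,0,0]
    - [0,0,0,0,0,0]
    - [0,0,0,0,0,0]
    - [0,0,0,0,0,0]
  grip: 30

```text
time_s: 15.2
tcp_pos: [0.4401, -0.2005, 0.0275]
orientation: [[0.002, 1.0, -0.0], [1.0, -0.002, 0.0], [0.0, -0.0, -1.0]]
force: [0.7, 0.7, 1.2]
finger_gap: 0.0432
grip_force: 25.0
```

send_rows:
  increments:
    - [0,0,-0.3,0,0,0]
    - [0,0,-0.6,0,0,0]
    - [0,0,-0.9,0,0,0]
    - [0,0,-0.9,0,0,0]
    - [0,0,-0.8,0,0,0]
    - [0,0,-0.5,0,0,0]
    - [0,0,-0.2,0,0,0]
    - [0,0,0,0,0,0]

```text
time_s: 16.0
tcp_pos: [0.4406, -0.2007, 0.1965]
orientation: [[0.002, 1.0, 0.002], [1.0, -0.002, 0.0], [0.0, 0.002, -1.0]]
force: [0.2, -0.3, -1.7]
finger_gap: 0.043
grip_force: 25.0
```

send_rows:
  increments:
    - [0.5,0,0,0,0,0]
    - [0.9,0.09,0,0,0,0]
    - [1,0.09,0,0,0,0]
    - [1,0.09,0,0,0,0]
    - [1,0.09,0,0,0,0]
    - [1,0.09,0,0,0,0]
    - [1,0.09,0,0,0,0]
    - [1,0.09,0,0,0,0]

```text
time_s: 16.8
tcp_pos: [0.4648, 0.0967, 0.194]
orientation: [[0.002, 1.0, -0.003], [1.0, -0.002, -0.001], [-0.001, -0.003, -1.0]]
force: [1.1, -1.3, -1.4]
finger_gap: 0.0428
grip_force: 25.0
```

send_rows:
  increments:
    - [1,0.09,0,0,0,0]
    - [1,0.09,0,0,0,0]
    - [0.7,0.09,0,0,0,0]
    - [0.3,0,0,0,0,0]
    - [0,0,0.4,0,0,0]
    - [0,0,0.6,0,0,0]
    - [0,0,0.6,0,0,0]
    - [0,0,0,0,0,0]

```text
time_s: 17.6
tcp_pos: [0.474, 0.2126, 0.128]
orientation: [[0.003, 1.0, -0.008], [1.0, -0.003, -0.005], [-0.005, -0.008, -1.0]]
force: [-1.1, -0.3, -2.0]
finger_gap: 0.0432
grip_force: 25.0
```

send_rows:
  increments:
    - [0,0,0,0,0,0]
    - [0,0,0,0,0,0]

```text
time_s: 17.8
tcp_pos: [0.4777, 0.215, 0.1325]
orientation: [[0.003, 1.0, 0.001], [1.0, -0.003, 0.001], [0.001, 0.001, -1.0]]
force: [0.4, -0.8, -1.7]
finger_gap: 0.0428
grip_force: 25.0
```

send_rows:
  increments:
    - [0.06,-0.02,0.4,0,0,0]
    - [0,0,0.6,0,0,0]
    - [0,0,0.6,0,0,0]
    - [0,0,0.5,0,0,0]
    - [0,0,0.25,0,0,0]
    - [0,0,0,0,0,0]
    - [0,0,0,0,0,0]
    - [0,0,0,0,0,0]

```text
time_s: 18.6
tcp_pos: [0.4772, 0.2182, 0.0388]
orientation: [[0.002, 1.0, 0.002], [1.0, -0.002, 0.001], [0.001, 0.002, -1.0]]
force: [0.4, 1.0, -0.3]
finger_gap: 0.0431
grip_force: 25.0
```

send_rows:
  increments:
    - [0,0,0.06,0,0,0]
    - [0,0,0,0,0,0]
    - [0,0,0,0,0,0]

```text
time_s: 18.9
tcp_pos: [0.4763, 0.2179, 0.0354]
orientation: [[0.002, 1.0, 0.0], [1.0, -0.002, 0.0], [0.0, 0.0, -1.0]]
force: [0.4, 0.4, -1.3]
finger_gap: 0.0431
grip_force: 25.0
```

send_rows:
  increments:
    - [0,0,0.05,0,0,0]
    - [0,0,0,0,0,0]
    - [0,0,0,0,0,0]

```text
time_s: 19.2
tcp_pos: [0.4761, 0.2177, 0.033]
orientation: [[0.002, 1.0, -0.0], [1.0, -0.002, -0.0], [-0.0, -0.0, -1.0]]
force: [-0.2, -0.3, -1.1]
finger_gap: 0.0432
grip_force: 25.0
```

send_rows:
  increments:
    - [0,0,0.03,0,0,0]
    - [0,0,0,0,0,0]
    - [0,0,0,0,0,0]

```text
time_s: 19.5
tcp_pos: [0.4761, 0.2177, 0.0319]
orientation: [[0.002, 1.0, -0.0], [1.0, -0.002, 0.0], [0.0, -0.0, -1.0]]
force: [0.2, -0.5, -0.9]
finger_gap: 0.0429
grip_force: 25.0
```

send_rows:
  increments:
    - [0,0,0.02,0,0,0]
    - [0,0,0,0,0,0]
    - [0,0,0,0,0,0]

```text
time_s: 19.8
tcp_pos: [0.4763, 0.2178, 0.0315]
orientation: [[0.002, 1.0, 0.0], [1.0, -0.002, 0.0], [0.0, 0.0, -1.0]]
force: [-2.2, 0.4, 4.6]
finger_gap: 0.0428
grip_force: 25.0
```

send_rows:
  increments:
    - [0,0,0,0,0,0]
    - [0,0,0,0,0,0]
    - [0,0,0,0,0,0]
    - [0,0,0,0,0,0]
    - [0,0,0,0,0,0]
  grip: 87

```text
time_s: 20.3
tcp_pos: [0.4762, 0.2178, 0.031]
orientation: [[0.002, 1.0, -0.0], [1.0, -0.002, -0.0], [-0.0, -0.0, -1.0]]
force: [-0.2, 1.6, 0.8]
finger_gap: 0.075
grip_force: 0.0
```

send_rows:
  increments:
    - [0,0,-0.3,0,0,0]
    - [0,0,-0.6,0,0,0]
    - [0,0,-0.9,0,0,0]
    - [0,0,-0.9,0,0,0]
    - [0,0,-0.9,0,0,0]
    - [0,0,-0.6,0,0,0]
    - [0,0,-0.3,0,0,0]
    - [0,0,0,0,0,0]

```text
time_s: 21.1
tcp_pos: [0.477, 0.2181, 0.2129]
orientation: [[0.002, 1.0, 0.003], [1.0, -0.002, 0.002], [0.002, 0.003, -1.0]]
force: [0.2, -0.2, -0.3]
finger_gap: 0.087
grip_force: 0.0
```

send_rows:
  increments:
    - [-0.8,0.38,0,0,0,0]
    - [-0.8,0.38,0,0,0,0]
    - [-0.8,0.38,0,0,0,0]
    - [-0.8,0.38,0,0,0,0]
    - [-0.8,0.38,0,0,0,0]
    - [-0.8,0.38,0,0,0,0]
    - [-0.8,0.38,0,0,0,0]
    - [-0.8,0.38,0,0,0,0]

```text
time_s: 21.9
tcp_pos: [0.5967, -0.0396, 0.2091]
orientation: [[0.002, 1.0, -0.004], [1.0, -0.002, -0.0], [-0.0, -0.004, -1.0]]
force: [0.5, -0.2, 0.9]
finger_gap: 0.0868
grip_force: 0.0
```

send_rows:
  increments:
    - [0,0,0,0,0,0]
    - [0,0,0,0,0,0]
    - [0,0,0,0,0,0]

```text
time_s: 22.2
tcp_pos: [0.5965, -0.037, 0.2098]
orientation: [[0.0, 1.0, -0.003], [1.0, -0.0, 0.001], [0.001, -0.003, -1.0]]
force: [0.2, -0.4, 0.3]
finger_gap: 0.0872
grip_force: 0.0
```

Run:
```python
from h import *
a=bot.grab_frame("scene");b=bot.grab_frame("top")
cv2.imwrite("pics/g3.png",np.hstack([cv2.resize(a[110:310,230:430,::-1],(400,600)[::1] if 0 else (400,400)),cv2.resize(b[120:320,190:390,::-1],(400,400))]))
o=bot.observe();print(o["tcp_pos"],o["q"],o["time_s"],o["force"])
```

```text
[ 0.59679239 -0.03668097  0.21044039] [-26.26855259  22.50822012  34.28616406 101.08323195 -14.33484285
  60.88008983  13.08945034] 22.3 [ 0.5646358  -0.48527327 -0.09864526]
```

View pics/g3.png

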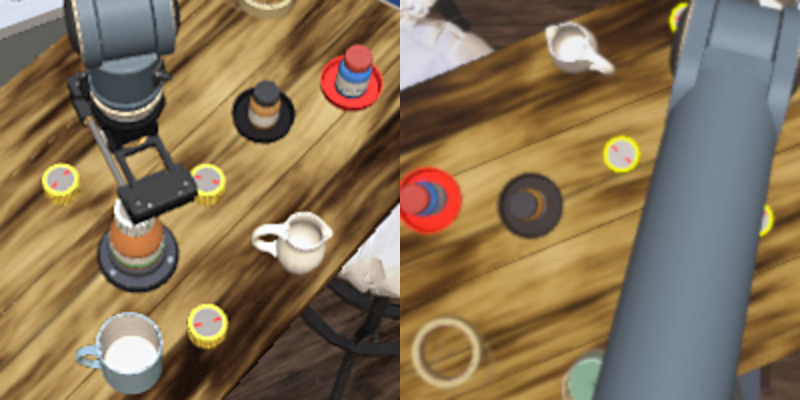

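Both jars stand upright in their trays. The gripper is over the cap. I'll descend and grip it.

send_rows:
  increments:
    - [-0.03,0.05,0.3,0,0,0]
    - [0,0,0.5,0,0,0]
    - [0,0,0.6,0,0,0]
    - [0,0,0.5,0,0,0]
    - [0,0,0.4,0,0,0]
    - [0,0,0.2,0,0,0]
    - [0,0,0,0,0,0]
    - [0,0,0,0,0,0]

```text
time_s: 23.1
tcp_pos: [0.5999, -0.0398, 0.1116]
orientation: [[0.002, 1.0, 0.001], [1.0, -0.002, -0.0], [-0.0, 0.001, -1.0]]
force: [-0.4, -0.3, 0.0]
finger_gap: 0.0869
grip_force: 0.0
```

send_rows:
  increments:
    - [0,0,0,0,0,0]
    - [0,0,0,0,0,0]
    - [0,0,0,0,0,0]
    - [0,0,0,0,0,0]
    - [0,0,0,0,0,0]
    - [0,0,0,0,0,0]
    - [0,0,0,0,0,0]
  grip: 30
  squeeze: 42

```text
time_s: 23.8
tcp_pos: [0.599, -0.0396, 0.1111]
orientation: [[0.002, 1.0, -0.001], [1.0, -0.002, 0.0], [0.0, -0.001, -1.0]]
force: [-1.5, -0.3, 2.0]
finger_gap: 0.0497
grip_force: 42.0
```

send_rows:
  increments:
    - [0,0,0.06,0,0,0]
    - [0,0,0.06,0,0,0]
    - [0,0,0.05,0,0,0]
    - [0,0,0,0,0,0]
    - [0,0,0,0,0,0]

```text
time_s: 24.3
tcp_pos: [0.5991, -0.0397, 0.1052]
orientation: [[0.002, 1.0, -0.001], [1.0, -0.002, 0.001], [0.001, -0.001, -1.0]]
force: [-4.8, 1.2, 9.1]
finger_gap: 0.0495
grip_force: 42.0
```

send_rows:
  increments:
    - [0,0,0.02,0,0,0]
    - [0,0,0,0,0,-0.4]
    - [0,0,0,0,0,-0.6]
    - [0,0,0,0,0,-0.6]
    - [0,0,0,0,0,0]

```text
time_s: 24.8
tcp_pos: [0.6006, -0.0397, 0.1051]
orientation: [[-0.221, 0.975, 0.003], [0.975, 0.221, 0.001], [0.0, 0.003, -1.0]]
force: [-1.4, 0.8, 8.9]
finger_gap: 0.0498
grip_force: 42.0
```

Run:
```python
from h import *
o=bot.observe();print(o["tcp_pos"],o["q"],o["force"],o["ft_torque"])
```

```text
[ 0.60061219 -0.03966008  0.10505437] [-20.54788872  29.02949059  27.56040624 106.06353806 -17.41751702
  48.90390216  28.3747884 ] [-1.43751654  0.82045067  8.91628873] [0.04522476 0.43106109 0.05855384]
```

send_rows:
  increments:
    - [0,0,0,0,0,-0.8]
    - [0,0,0,0,0,-0.8]
    - [0,0,0,0,0,-0.8]
    - [0,0,0,0,0,-0.8]
    - [0,0,0,0,0,-0.8]
    - [0,0,0,0,0,0]

```text
time_s: 25.4
tcp_pos: [0.6007, -0.039, 0.1051]
orientation: [[-0.705, 0.709, 0.003], [0.709, 0.705, 0.002], [-0.001, 0.003, -1.0]]
force: [-2.1, 1.3, 9.0]
finger_gap: 0.0494
grip_force: 42.0
```

send_rows:
  increments:
    - [0,0,0,0,0,-0.8]
    - [0,0,0,0,0,-0.8]
    - [0,0,0,0,0,-0.8]
    - [0,0,0,0,0,-0.8]
    - [0,0,0,0,0,-0.8]
    - [0,0,0,0,0,0]
    - [0,0,0,0,0,0]

```text
time_s: 26.1
tcp_pos: [0.6008, -0.039, 0.1052]
orientation: [[-0.973, 0.23, 0.003], [0.23, 0.973, 0.001], [-0.003, 0.002, -1.0]]
force: [-2.1, 1.4, 8.3]
finger_gap: 0.0496
grip_force: 42.0
```

Run:
```python
from h import *
o=bot.observe();print(o["tcp_pos"],o["q"],o["force"],o["ft_torque"])
```

```text
[ 0.60082997 -0.03904355  0.105194  ] [ -8.67818372  27.23601217  11.22750241 105.33795695  -7.00385788
  47.89518511  82.75205638] [-2.06430005  1.36063172  8.30039722] [0.22511631 0.43692478 0.07796967]
```

send_rows:
  increments:
    - [0,0,-0.1,0,0,0]
    - [0,0,-0.1,0,0,0]
    - [0,0,-0.1,0,0,0]
    - [0,0,0,0,0,0]
    - [0,0,0,0,0,0]

```text
time_s: 26.6
tcp_pos: [0.5988, -0.0399, 0.1149]
orientation: [[-0.973, 0.23, -0.001], [0.23, 0.973, -0.0], [0.001, -0.0, -1.0]]
force: [0.9, -0.4, -0.9]
finger_gap: 0.0499
grip_force: 42.0
```

send_rows:
  increments:
    - [0,0,-0.2,0,0,0]
    - [0,0,-0.4,0,0,0]
    - [0,0,-0.5,0,0,0]
    - [0,0,-0.5,0,0,0]
    - [0,0,-0.4,0,0,0]
    - [0,0,-0.2,0,0,0]
    - [0,0,-0.1,0,0,0]
    - [0,0,0,0,0,0]

```text
time_s: 27.4
tcp_pos: [0.5993, -0.0397, 0.2075]
orientation: [[-0.973, 0.23, 0.0], [0.23, 0.973, 0.0], [-0.0, 0.0, -1.0]]
force: [0.9, -0.1, -0.2]
finger_gap: 0.0497
grip_force: 42.0
```

send_rows:
  increments:
    - [0,0,0,0,0,0]
    - [0,0,0,0,0,0]
    - [0,0,0,0,0,0]
    - [0,0,0,0,0,0]

```text
time_s: 27.8
tcp_pos: [0.5992, -0.0397, 0.2071]
orientation: [[-0.973, 0.23, -0.001], [0.23, 0.973, 0.0], [0.001, -0.0, -1.0]]
force: [0.1, 0.6, -0.8]
finger_gap: 0.0497
grip_force: 42.0
```

Run:
```python
from h import *
a=bot.grab_frame("scene")
cv2.imwrite("pics/g4.png",cv2.resize(a[90:310,200:420,::-1],(600,600)))
o=bot.observe();print(o["tcp_pos"],o["orientation"],o["time_s"],o["force"],o["finger_gap"],o["grip_force"])
```

```text
[ 0.59921797 -0.03967732  0.20717445] [[-9.73180367e-01  2.30042590e-01 -6.16346021e-04]
 [ 2.30042609e-01  9.73180557e-01  4.07811847e-05]
 [ 6.09197373e-04 -1.02098399e-04 -9.99999809e-01]] 27.85 [-0.3200033   0.25791339  0.43002526] 0.049809995284867986 41.99991002882598
```

View pics/g4.png

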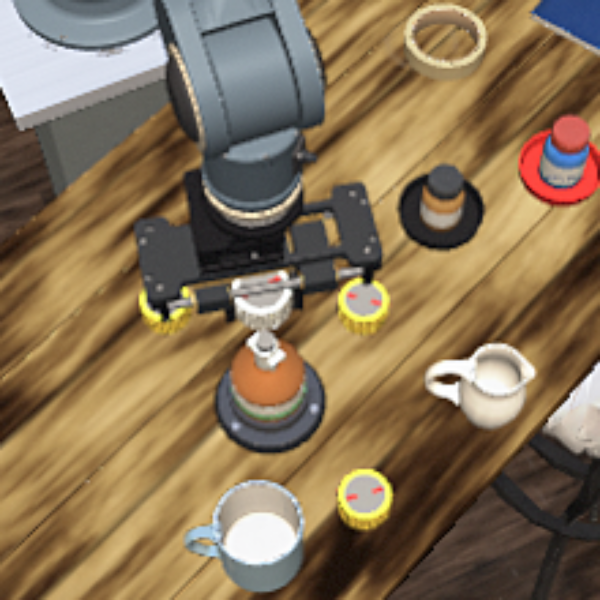

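The cap (265,295) is held level above the open neck (265,345), with a gap of about 7.5 cm. Both jars are upright in their trays and the bystanders have not moved.

```bash
python3 -c "
from cell import bot
print(bot.job_done())"
```

```text
the job is handed in; nothing more can be done
None
```

I handed the job in at about 28 s: the red-lid and black-lid jars stand upright in their trays, and the bottle is open with its cap held level about 7.5 cm straight above it; the hand-in returned no verdict.

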